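# Open the guard gate of the probe bay

## Robot

A 6-joint arm with a two-finger parallel gripper is mounted at the origin on the work surface. World frame = base frame: x ahead of the robot, y to its left, z up, the work surface at z = 0. Lengths are in mm, angles in rad, forces in N, time in s.
With the tool pointing down it reaches from about 300 to 850 mm from the base axis. Payload 5.4 kg.
Tool frame: the origin (TCP) lies midway between the tips of the shut fingers; the grasp point (between the pads) lies arm.tcp_to_grasp behind it (arm.tcp_to_grasp is the distance from the TCP to the grasp point, in mm); z points along the fingers, y is the direction in which the jaws open and shut (so a half turn about z gives the same grasp; the last joint's range is limited). The gripper opens to 85 mm and grips with 20 to 120 N. Pads are 22 mm wide; open, the fingers measure 114 mm over their backs; the gripper's body (76 mm by 85 mm) begins 54 mm behind the grasp point. The pads swing forward as they close: fully open they stand 13 mm farther back than shut.
Start: joints at [1.109, 0.158, 1.597, -0, 1.386, -0.21], TCP at [143.271, 556.848, 195.599] pointing down, gripper open.
Joint ranges: [-2.91, 2.91], [-0.94, 2.29], [0.18, 2.7], [-1.29, 4.43], [0.17, 2.64], [-3, 3]. Speed limits (rad/s): [2.57, 2.57, 3.14, 3.14, 3.14, 3.14].

## Interface

Orientations are given as a 3x3 rotation matrix whose columns are the frame's x, y, z axes.
In Python, from cell import state, viewer, order, arm gives the robot as it stands.
- The arm moves only by the shell command python3 -m jog 'ROWS'. ROWS is JSON, a list of rows, each a list of 5 numbers: the shift along the tool's x, y, z in cm, then the turn about the tool's z in rad, then the finger opening in cm, from 0 to 8.54. A call has 1 to 10 rows; each row is the pose to reach, as a shift and turn from the pose measured when the call began, along the tool's axes at that moment; what a row does not reach only later rows make up. A row lasts 1/10 s, in which the tool goes at most 50 mm and 8.59 degrees, less where a joint would pass 70% of its speed; a pose out of reach is approached as far as the arm can. A call with a gripper value outside its range is refused whole. The fingers move at their own pace and stop on an object; the grip force is fixed at half the most. Time passes only in rows, so rows that repeat a pose let the fingers close. It gives the time, the measured TCP pose, the force and the opening at its end, in the units of the state.
- state(): the state, without advancing time (a new reading comes with each control period).
- viewer.capture(name): name is "scene" or "top" or "wrist"; returns (picture, depth): 400x640x3 uint8, blue, green, red; 400x640 float32, mm along the optical axis (not along the pixel's ray), 0 where there is no reading.
- viewer.camera_info(name): a dict with "fx", "fy", "cx", "cy" (pixels), "distortion" ([k1, k2, p1, p2, k3] as OpenCV has them; the pictures are not rectified), "position" and "rotation" of the camera in the world. Camera axes: x right, y down, z forward; pixel columns grow to the right and rows downward; lengths in mm; the calibration is good to about 2 mm. A picture is of the moment at which its call begins: read the wrist's pose just before it. camera_info takes no time and is no camera call; for the wrist camera it gives the pose at the moment of the call.
- order.sign_off(): hands the job in, once; it reports no verdict.
The state is a dict: "time": time; "q": joint angles; "qd": joint speeds; "effort": joint torques, N m; "ee_pos": TCP position; "tool_rot": TCP orientation; "ft_force": force on the tool from outside, world axes, zero at the start; "moment": the same for the moment, N m; "finger_gap": finger opening in mm.
Only numpy, scipy, OpenCV 4.12 (cv2) and the standard library are available. Lean on these libraries where they do the work, as an engineer would, in place of code of your own. Each camera call takes 0.05 s, during which the arm holds its last target. There are 200 camera calls.

## Task

Open the guard gate of the sample bay: press its thumb lever down to lift the latch bar out of its keeper, swing the gate towards the robot until it stands wide open (at least 70 degrees), then let the bar drop back and leave the gate standing. Be gentle: never force the bar against the keeper, its lip or its hood (12 N is too much), work the bar by the lever only, and leave everything else where it is.

Things in the scene. Friction and masses are not known exactly. Their poses are not given: they have to be found in the camera images.
- bay: Fixed low aluminium guarded bay, 330 mm wide, 250 deep, a sample stage inside; its front, shut by the gate, faces the robot, yawed up to 0.25 rad. Origin at table height in the shut gate's plane, mid front; x into the bay, square to the shut gate; y along the shut gate towards its hinge; z up.
- gate (a joint): Gate angle: 0 shut, grows as the free end swings out towards the robot (clockwise from above), stop at 1.6. Grey panel in an aluminium frame, 10 mm thick, upright hinge at its left (+y), free end 235 mm from the hinge axis, top edge 155 mm above the table; about 0.8 kg; lightly stiff, stays where it is left.
- gate_hinge (a point): Point on the gate's vertical hinge axis, 195 mm above the table, level with the latch pivot; in the bay frame at (0, 130, 195) mm.
- latch (a joint): Latch angle: 0 with the bar down and level, grows as the lever goes down and the bar rises, stop at 0.52. One rigid steel piece rocking in a clevis on top of the gate: pivot 190 mm from the gate hinge, axis square to the gate, 195 mm above the table; lever towards the hinge, bar away from it. Its weight (1 to 2 N at the lever) drops it back when let go.
- lever_grip (a point): Point to pinch near the thumb lever's end, 80 mm from the latch pivot, 110 (lever level) to 113 mm from the hinge axis. The end is a steel block 16 mm thick square to the gate, 16 high, 36 long along the lever, its centre 2 mm nearer the pivot. At rest the lever rises 0.25 rad: the point is 215 mm above the table and sinks 8 mm per 0.1 rad of latch angle.
- bar: Steel latch bar, rigid with the thumb lever, 14 mm thick; at its end, 80 mm from the pivot, a round cross pin, 12 mm in diameter, 16 long, square to the gate, sits in the keeper. Origin on the latch pivot; at gate and latch 0 its axes are the bay's, the pin at (0, -80, 0) mm.
- post: Fixed aluminium latch post, 30 x 30 mm, 245 high, origin at the middle of its foot, at (35, -143, 0) mm in the bay frame, axes as the bay's. On its robot side it carries the steel keeper (a pocket, front lip and hood) slotted for height. Keeper height is not measured: see pin_seat.
- pin_seat (a point): Fixed point on the post where the pin's centre rests, gate shut: (0, -140, 195) mm in the bay frame. The keeper's front lip, 6 mm thick, 4 mm before the pin, rises to an unknown height 4 to 28 mm over the pin's underside. A hood leaves 3 mm more than the pin between lip and hood; it springs 5 N/mm for 8 mm, felt 1:1 at the lever. Free past gate 0.12 rad.
- dish: white shallow round dish, 64 mm across, 14 mm high, loose inside the bay; a bystander. Origin under its centre.
- positioner: black and steel block positioner, 40 x 35 mm, 72 mm high, loose inside the bay; a bystander. Origin under its centre.
- mouse: black computer mouse, 100 x 58 x 34 mm, on the table in front of the latch post; a bystander. Origin under its centre.
- bottle: white plastic bottle, 54 mm across, 120 mm high, beside the hinge post; a bystander. Origin under its centre.
- wafer_box: round flat wafer box, 120 mm across, 30 mm high, on the table to the right of the latch post; a bystander. Origin under its centre.
- screwdriver: screwdriver lying on the table in front of the hinge post; a bystander.

How it is judged:
By the outcome, as a careful person would: the job done as asked, in the order asked, and still so for the second after the job is handed in, with the robot touching nothing.
It also fails if it takes over 64 s, if anything falls off the work surface, if the arm or the gripper's body presses on something with over 40 N, if the wrist force passes 120 N, or if a joint passes its speed limit or range.

## Working session

There is one attempt and no reset: what is moved stays moved. The work goes in short steps, Python scripts to look and compute and a shell command to move; the robot and the scene stay as the last step left them, time stands still between calls to the robot, and variables do not carry over. Pictures are saved under pics/ and viewed, about 8 in all and at most 12, crops included, and the job is handed in when it is done.

```bash
ls; mkdir -p pics; python3 - <<'E'
from cell import state, viewer, order, arm
import cv2, numpy as np
s=state(); print(s); print(arm.tcp_to_grasp)
for n in("scene","top"):
    im,d=viewer.capture(n); cv2.imwrite(f"pics/{n}0.png",im); np.save(f"{n}0.npy",d)
    print(n,viewer.camera_info(n))
E
```

```text
pics
{'time': 0.0, 'q': array([ 1.10889315e+00,  1.59044580e-01,  1.59825162e+00,  1.27982421e-05,
        1.38621323e+00, -2.10117655e-01]), 'qd': array([-1.30066861e-03,  3.20305836e-05, -2.13831609e-04, -9.37038467e-04,
       -2.38824444e-03, -1.83214224e-05]), 'effort': array([ 1.11889813e-04, -3.96010745e+01, -3.31423116e+01, -9.11734901e-05,
        8.65666108e-03,  7.62143202e-07]), 'ee_pos': array([142.969215  , 556.24304699, 194.60977525]), 'tool_rot': array([[-9.68468366e-01,  2.49135052e-01, -8.65480283e-04],
       [ 2.49136214e-01,  9.68466944e-01, -1.71030574e-03],
       [ 4.12091937e-04, -1.87199948e-03, -9.99998163e-01]]), 'ft_force': array([ 0.40722815, -0.11219826,  0.23087037]), 'moment': array([-0.05686293,  0.01370194, -0.06267172]), 'finger_gap': 85.51671566941847}
18.700000000000003
scene {'fx': 448.8620428493777, 'fy': 448.8620428493777, 'cx': 317.710351317832, 'cy': 199.4283643459898, 'distortion': array([-0.03242632,  0.        ,  0.        ,  0.        ,  0.        ]), 'position': array([1485.30328398, -227.59121021,  774.10514699]), 'rotation': array([[ 0.24035128,  0.54178434, -0.80541976],
       [ 0.97049932, -0.15039656,  0.18844615],
       [-0.01903519, -0.8269526 , -0.56194933]])}
top {'fx': 457.78709250184914, 'fy': 457.78709250184914, 'cx': 317.1746993294925, 'cy': 198.3921552102813, 'distortion': array([-0.13499473,  0.        ,  0.        ,  0.        ,  0.        ]), 'position': array([ 517.95783406,    8.57637708, 1276.54296353]), 'rotation': array([[ 0.00869975, -0.99833116,  0.05708946],
       [-0.99976258, -0.00982442, -0.01944918],
       [ 0.01997759, -0.05690671, -0.9981796 ]])}
```

View pics/top0.png

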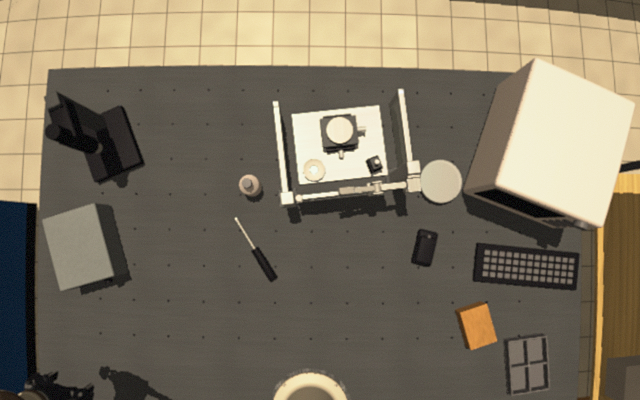

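View pics/scene0.png

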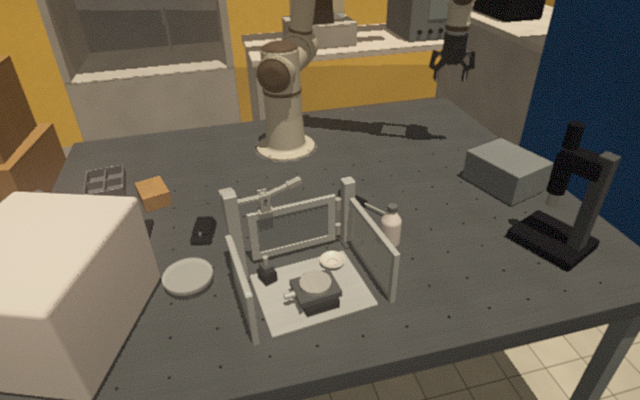

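```bash
cat > h.py <<'E'
import numpy as np, cv2
from cell import state, viewer, order, arm
def cloud(d,c):
    K=np.array([[c['fx'],0,c['cx']],[0,c['fy'],c['cy']],[0,0,1]])
    v,u=np.mgrid[:d.shape[0],:d.shape[1]]
    p=cv2.undistortPoints(np.stack([u.ravel(),v.ravel()],1).astype(np.float64)[:,None],K,c['distortion'])[:,0]
    P=np.c_[p,np.ones(len(p))]*d.ravel()[:,None]
    return (P@c['rotation'].T+c['position']).reshape(*d.shape,3)
def project(X,c):
    K=np.array([[c['fx'],0,c['cx']],[0,c['fy'],c['cy']],[0,0,1]])
    R=c['rotation'].T
    return cv2.projectPoints(np.atleast_2d(X).astype(float),cv2.Rodrigues(R)[0],-R@c['position'],K,c['distortion'])[0][:,0]
E
python3 - <<'E'
from h import *
im=cv2.imread('pics/top0.png'); P=cloud(np.load('top0.npy'),viewer.camera_info('top'))
r=P[80:215,260:430]; Z=r[...,2]
print('table z',np.median(P[240:300,150:230,2]))
for lo,hi in((140,165),(165,188),(188,225),(225,260)):
    m=(Z>lo)&(Z<hi); q=r[m]; print(lo,hi,len(q),q.min(0).round(),q.max(0).round())
# front row heights: pixels
sub=Z[90:135,10:165]; np.set_printoptions(linewidth=250)
print(sub[::3,::4].round(0).astype(int))
cv2.imwrite('pics/c1.png',cv2.resize(im[160:215,265:435],None,fx=4.7,fy=4.7,interpolation=cv2.INTER_CUBIC))
E
```

```text
table z -0.45021253771392367
140 165 1203 [ 565. -251.  140.] [868. 100. 165.]
165 188 114 [ 566. -235.  165.] [663.  74. 188.]
188 225 700 [ 566. -252.  188.] [665.  74. 225.]
225 260 395 [ 589. -251.  225.] [668. -62. 250.]
[[   2    1   -6  143   24    6   -1   10    8   22   12    7   15   17    9    9    4   11   11   10    7    9    9   13   10   23   32   14    8    5    4   95  146  190  235  246  248  243   26]
 [   4    2    5  145   57   -6   -1    7   13   21   17   15   17   22   10    6   10    7    8    4    9   10    6    9   10   10    4   12    9    4   37   89  140  189  229  243  241  231   29]
 [  -3    3   -2  145  143   -1    0    4   12   20   19   16   19   20   10   12    9   12    9   11   11    7    8    7    9    9    5    4    0    8   30   86  136 1277  224  234  241  236   30]
 [   2   -2   -3  146  141    1   -4   -5   11    6   16   21   20    6    7    7    6    7    7    7    1    2   -1   -2   -3    2   -4    8   -5    8   21   78  117  182  194  228  224  230   28]
 [  -1    0   -4  147  146   -5   -4    1   11    5   12   10   10    4    0   -2 
[... 1396 characters left out ...]
  -2    3    0    1   -9   -2    1    3   -2    2    2    5    1    1   -1    3    3    1   -3    5    0]
 [  -2    3   -2    5   92   64   38    3   -1    0   -1    2    0   -2   -2   -2   -1   -2   -3   -3    1    1   -3    2    0   -2    2    2    4   -3   -1    2   -1   -3    1    0    0    1    5]
 [  -2   -1    0    2    2    1    0    2    1    4    0   -1    0    0    0   -3    0    2    0   -2   -2   -3    3    1   -1    0    0   -3    2    2    1    3   -2    1    5    0   -4    0    0]
 [   1    4    3    2    1    6    2    0   -3    1   -3   -5    0    4    0   -1    5    3    5    2    0   -2    3    2    0   -2    1    1   -2   -5   -2    3    0   -1    1   -1    0   -1    1]]
```

View pics/c1.png

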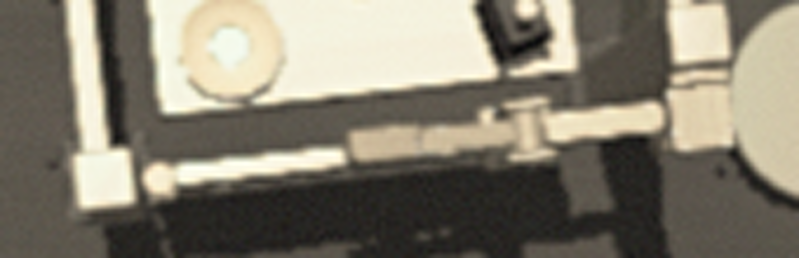

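```bash
python3 - <<'E'
from h import *
d=np.load('top0.npy'); P=cloud(d,viewer.camera_info('top'))
r=P[150:215,265:430].reshape(-1,3); 
g=r[(r[:,2]>148)&(r[:,2]<161)&(r[:,1]<60)&(r[:,1]>-80)]
g=g[np.abs(g[:,0]-np.median(g[:,0]))<25]
vx,vy,x0,y0=cv2.fitLine(g[:,:2].astype(np.float32),cv2.DIST_L1,0,.01,.01).ravel()
print('gate',len(g),vx,vy,x0,y0,'yaw',np.arctan2(-vx,vy))
b=r[(r[:,2]>190)&(r[:,2]<236)&(r[:,1]<40)]; 
k=b[np.abs((b[:,:2]-[x0,y0])@[vy,-vx])<12]
l=cv2.fitLine(k[:,:2].astype(np.float32),cv2.DIST_L1,0,.01,.01).ravel();print('bar',len(k),l,np.arctan2(-l[0],l[1]))
yaw=np.arctan2(-l[0],l[1]) if l[1]>0 else np.arctan2(l[0],-l[1])
X=np.array([np.cos(yaw),np.sin(yaw)]);Y=np.array([-X[1],X[0]])
# coords relative to line pt
q=np.c_[(r[:,:2]-l[2:])@X,(r[:,:2]-l[2:])@Y,r[:,2]]
print('line pt',l[2:],'yaw',yaw)
m=(q[:,2]>185)&(q[:,2]<260)&(q[:,0]>-60)&(q[:,0]<70)
import collections
Qz=q[m]
for lo in range(-150,200,5):
    s=Qz[(Qz[:,1]>=lo)&(Qz[:,1]<lo+5)]
    if len(s): print(lo,len(s),'x',s[:,0].min().round(),np.median(s[:,0]).round(1),s[:,0].max().round(),'z',np.median(s[:,2]).round(),s[:,2].max().round())
E
```

```text
gate 156 0.12695585 -0.9919084 592.49426 -35.32582 yaw -3.0142934
bar 592 [ 1.2966259e-01 -9.9155819e-01  6.1094849e+02 -1.8138754e+02] -3.011564
line pt [ 610.9485  -181.38754] yaw 0.13002868
-75 3 x -10.0 8.4 46.0 z 223.0 240.0
-70 59 x -20.0 14.6 49.0 z 232.0 249.0
-65 68 x -20.0 17.2 49.0 z 237.0 250.0
-60 60 x -21.0 14.1 49.0 z 231.0 249.0
-55 68 x -21.0 14.0 48.0 z 233.0 249.0
-50 65 x -20.0 16.4 48.0 z 234.0 249.0
-45 113 x -19.0 16.7 49.0 z 227.0 250.0
-40 85 x -19.0 24.1 47.0 z 211.0 250.0
-35 12 x -7.0 -0.4 6.0 z 200.0 202.0
-30 11 x -6.0 1.0 6.0 z 199.0 202.0
-25 14 x -7.0 -2.8 4.0 z 199.0 202.0
-20 11 x -7.0 0.0 5.0 z 199.0 200.0
-15 12 x -7.0 -0.4 6.0 z 199.0 202.0
-10 12 x -6.0 0.0 6.0 z 199.0 201.0
-5 12 x -7.0 -0.5 6.0 z 199.0 201.0
0 14 x -7.0 0.1 5.0 z 199.0 201.0
5 12 x -7.0 -0.5 6.0 z 200.0 204.0
10 12 x -6.0 0.1 6.0 z 199.0 202.0
15 16 x -13.0 -0.6 14.0 z 200.0 205.0
20 29 x -16.0 -0.6 17.0 z 204.0 211.0
25 36 x -19.0 0.2 18.0 z 205.0 213.0
30 29 x -15.0 -1.3 16.0 z 203.0 208.0
35 22 x -15.0 -2.2 13.0 z 202.0 210.0
40 11 x -5.0 -0.3 5.0 z 204.0 207.0
45 11 x -5.0 0.3 5.0 z 204.0 208.0
50 11 x -6.0 0.4 6.0 z 207.0 210.0
55 11 x -6.0 -1.3 6.0 z 209.0 212.0
60 12 x -6.0 -0.9 4.0 z 208.0 212.0
65 10 x -5.0 -0.1 5.0 z 211.0 212.0
70 11 x -5.0 0.2 5.0 z 212.0 216.0
75 12 x -6.0 -0.3 6.0 z 212.0 215.0
80 10 x -6.0 1.3 7.0 z 214.0 216.0
85 14 x -8.0 -0.8 6.0 z 219.0 223.0
90 15 x -8.0 -0.3 7.0 z 219.0 224.0
95 15 x -7.0 0.1 7.0 z 221.0 225.0
100 14 x -6.0 0.7 8.0 z 222.0 224.0
105 15 x -8.0 1.0 8.0 z 224.0 226.0
110 15 x -7.0 -0.7 7.0 z 226.0 229.0
115 16 x -7.0 1.0 7.0 z 226.0 228.0
120 8 x -6.0 -0.2 6.0 z 216.0 222.0
```

Top view: hinge post at crop (105,180), lever block (350–420,140), clevis (525,125), bar to the keeper at (700,118). Bay origin ≈ (599.6, −94.5), yaw 0.130. Going to hover over the lever grip.

```bash
python3 -m jog '[[0,0,-5,0,8.5],[0,0,-10,0,8.5],[-4,-3.3,-11.5,0.1,8.5],[-8,-6.6,-11.5,0.2,8.5],[-12,-10,-11.5,0.3,8.5],[-16,-13.3,-11.5,0.4,8.5],[-20,-16.6,-11.5,0.5,8.5],[-24,-20,-11.5,0.6,8.5],[-28,-23.4,-11.5,0.7,8.5],[-32,-26.7,-11.5,0.8,8.5]]'; python3 -c "
from cell import *
import numpy as np
s=state();T=s['tool_rot'];print(T.T@(np.array([597.3,-77.1,310])-s['ee_pos']), np.arctan2(T[1,1],T[0,1])-.130)"
```

```text
time: 1.1
ee_pos: [376.0, 231.5, 309.8]
tool_rot: [[-0.493, 0.87, -0.001], [0.87, 0.493, -0.001], [-0.001, -0.001, -1.0]]
ft_force: [0.5, 0.9, 0.8]
finger_gap: 85.3
[-3.77594981e+02  4.05508433e+01  4.80680662e-02] 0.3850403293590198
```

```bash
python3 -m jog '[[-5,0.5,0,0.05,8.5],[-10,1,0,0.1,7],[-15,1.5,0,0.15,6],[-20,2,0,0.2,6],[-25,2.6,0,0.25,6],[-30,3.2,0,0.31,6],[-35,3.8,0,0.385,6],[-37.76,4.06,0,0.385,6],[-37.76,4.06,0,0.385,6],[-37.76,4.06,0,0.385,6]]'; python3 - <<'E'
from h import *
s=state();print(s['ee_pos'],s['tool_rot'].round(3),s['ft_force'])
c=viewer.camera_info('wrist');im,d=viewer.capture('wrist');np.save('w1.npy',d);cv2.imwrite('pics/w1.png',im)
print(c)
im,d=viewer.capture('top');cv2.imwrite('pics/top1.png',im);np.save('top1.npy',d)
import pickle;pickle.dump(c,open('w1.pkl','wb'))
E
```

```text
time: 2.1
ee_pos: [597.0, -77.1, 309.1]
tool_rot: [[-0.129, 0.992, -0.003], [0.992, 0.129, -0.0], [-0.0, -0.003, -1.0]]
ft_force: [0.1, 0.8, 0.8]
finger_gap: 59.9
[597.00276187 -77.14113987 309.10281383] [[-0.129  0.992 -0.003]
 [ 0.992  0.129 -0.   ]
 [-0.    -0.003 -1.   ]] [0.07689605 0.78129268 0.83427276]
{'fx': 281.5179578209708, 'fy': 281.5179578209708, 'cx': 320.15711407536173, 'cy': 197.67838829535094, 'distortion': array([-0.0225895,  0.       ,  0.       ,  0.       ,  0.       ]), 'position': array([589.41301013, -12.09518351, 488.23344109]), 'rotation': array([[ 0.99167845,  0.12486489,  0.03134668],
       [ 0.1287219 , -0.95767713, -0.25745909],
       [-0.0021276 ,  0.25935164, -0.96578062]])}
```

View pics/w1.png

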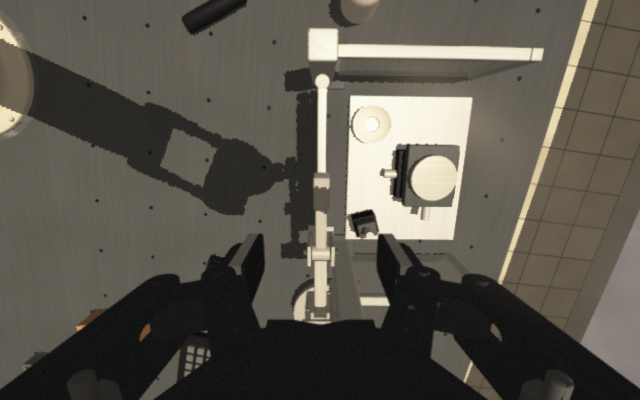

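The wrist view shows the lever block at (321,190), the clevis at (320,252), the gate top along column ~321, and the open fingers at columns 250 and 390. The lever is centred between them. I'll check this numerically.

```bash
python3 - <<'E'
from h import *
import pickle
P=cloud(np.load('w1.npy'),pickle.load(open('w1.pkl','rb')));s=state()
r=P[60:270,290:360].reshape(-1,3)
X=np.array([np.cos(.13),np.sin(.13)]);Y=np.array([-X[1],X[0]]);o=np.array([599.6,-94.5])
q=np.c_[(r[:,:2]-o)@X,(r[:,:2]-o)@Y,r[:,2]]
for n,lo,hi in(('gate',148,162),('lever',190,235)):
  m=(q[:,2]>lo)&(q[:,2]<hi)&(abs(q[:,0])<25);Q=q[m]
  for y in range(-80,130,6):
    t=Q[(Q[:,1]>=y)&(Q[:,1]<y+6)]
    if len(t)>2: print(n,y,len(t),t[:,0].min().round(1),t[:,0].max().round(1),np.median(t[:,2]).round(1))
e=np.array(s['ee_pos']);print('tcp bay',(e[:2]-o)@X,(e[:2]-o)@Y)
E
```

```text
gate -68 10 -10.5 10.9 161.4
gate -62 18 -10.5 10.8 161.4
gate -56 24 -15.4 10.8 161.3
gate -50 37 -15.4 15.7 161.2
gate -44 43 -15.3 15.8 160.8
gate 22 15 -2.7 5.6 155.0
gate 28 39 -2.8 5.6 155.9
gate 34 41 -2.7 5.6 155.7
gate 40 40 -2.7 5.5 155.5
gate 46 40 -2.7 5.5 156.0
gate 52 40 -2.7 5.5 155.6
gate 58 40 -2.7 5.5 155.8
gate 64 54 -2.6 6.7 155.7
gate 70 45 -2.6 6.6 155.4
gate 76 45 -2.6 6.6 155.5
gate 82 53 -2.6 6.6 155.8
gate 88 45 -2.6 6.5 155.5
gate 94 54 -2.6 6.5 155.7
gate 100 45 -2.5 6.5 155.7
gate 106 54 -2.5 6.5 155.4
gate 112 54 -2.5 6.4 155.9
gate 118 17 -2.5 6.4 155.7
lever -80 49 -6.1 6.5 199.7
lever -74 73 -13.5 15.2 199.8
lever -68 86 -18.5 15.1 204.2
lever -62 169 -18.4 18.8 204.4
lever -56 174 -18.5 18.9 202.9
lever -50 126 -14.5 15.5 203.5
lever -44 44 -4.7 6.2 205.6
lever -38 55 -4.6 6.2 206.8
lever -32 53 -4.6 6.1 208.6
lever -26 52 -4.5 6.1 210.1
lever -20 54 -4.5 6.0 211.6
lever -14 55 -4.4 6.0 213.1
lever -8 51 -4.3 6.9 214.5
lever -2 78 -6.2 8.8 219.1
lever 4 87 -6.2 8.8 220.6
lever 10 86 -6.1 8.6 222.4
lever 16 93 -6.1 8.6 223.9
lever 22 93 -6.0 8.5 225.4
lever 28 115 -6.0 8.5 226.0
lever 34 48 -6.1 8.6 216.2
tcp bay -0.3220350745771598 18.740116224764847
```

```bash
python3 -m jog '[[-0.1,0.12,4,0,5],[-0.1,0.12,8,0,4],[-0.1,0.12,10,0,4],[-0.1,0.12,11,0,4],[-0.1,0.12,11,0,4],[-0.1,0.12,11,0,2.8],[-0.1,0.12,11,0,2.4],[-0.1,0.12,11,0,2.2]]'; python3 - <<'E'
from h import *
import pickle
s=state();print(s['ee_pos'],s['ft_force'])
c=viewer.camera_info('wrist');im,d=viewer.capture('wrist');cv2.imwrite('pics/w2.png',im)
E
```

```text
time: 3.0
ee_pos: [598.9, -77.1, 201.7]
tool_rot: [[-0.131, 0.991, 0.001], [0.991, 0.131, -0.002], [-0.002, 0.001, -1.0]]
ft_force: [-0.6, -0.5, 0.1]
finger_gap: 21.7
[598.88066611 -77.12911362 201.68889329] [-0.57505623 -0.50155321  0.0883792 ]
```

View pics/w2.png

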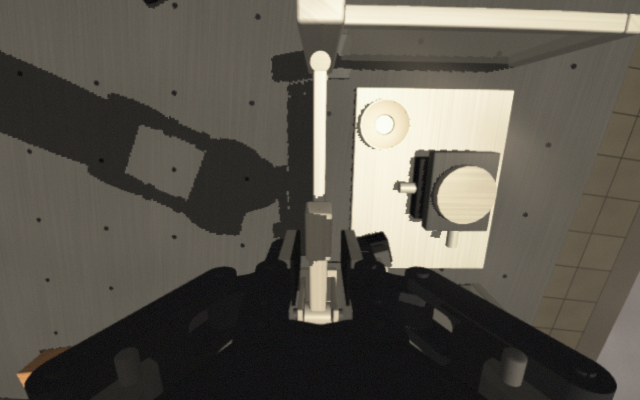

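The block (305–333, row 230) is between the pads, with the hand about 0.5–1 mm too far right. I'll nudge it, lower slightly and pinch.

```bash
python3 -m jog '[[0,-0.06,0.2,0,2.1],[0,-0.06,0.3,0,2.1],[0,-0.06,0.3,0,1.9],[0,-0.06,0.3,0,1.7],[0,-0.06,0.3,0,1.5],[0,-0.06,0.3,0,1.2],[0,-0.06,0.3,0,1.0],[0,-0.06,0.3,0,1.0]]'
```

```text
time: 3.85
ee_pos: [598.1, -77.2, 198.4]
tool_rot: [[-0.131, 0.991, 0.001], [0.991, 0.131, -0.002], [-0.002, 0.001, -1.0]]
ft_force: [-0.1, -0.2, 0.3]
finger_gap: 9.8
```

```bash
python3 - <<'E'
from h import *
print(state()['finger_gap'])
im,d=viewer.capture('wrist');c=viewer.camera_info('wrist');np.save('w3.npy',d)
P=cloud(d,c);np.set_printoptions(linewidth=220)
print(P[195:330:7,280:364:6,2].round().astype(int))
a=cv2.resize(im[150:350,220:420],None,fx=3,fy=3)
cv2.imwrite('pics/w3.png',a)
E
```

```text
9.785327968718038
[[  1   1   1   1   0   1 155 156   1   1   2   0   2   8]
 [ -1   1   1   1   0   0 156 157   2   1   1   1   1   8]
 [  0   1   2   0   0 220 221 221 220   0   1   2   3   9]
 [  1   2   1  -1   1 227 226 227 227   1   0   1   6   8]
 [  1   1   1   1   0 227 225 225 226   0   2  -1   9   9]
 [  0   0   0   1 240 239 225 225 224 239 240  -1   7   8]
 [  0   1   1 250 249 249 223 223 224 249 249   0   8   9]
 [  1 249 248 257 257 253 223 223 223 257 258 248 249   9]
 [  2 256 254 266 265 255 221 221 221 265 265 265 256 257]
 [264 264 263 272 271 256 219 220 220 270 271 271 263 264]
 [278 282 282 278 272 256 215 215 215 272 280 279 282 282]
 [283 285 284 284 276 258 212 213 213 271 285 284 284 284]
 [289 288 289 291 276 258 210 212 209 272 287 289 289 289]
 [301 301 302 300 277 258 210 209 162 272 288 300 301 301]
 [305 304 305 300 278 162 208 209 163 271 282 305 305 304]
 [308 308 309 301 279 162 206 207 161 272 282 308 309 308]
 [377 311 311 302 279 197 205 205 196 199 281 310 311 311]
 [313 315 314 302 197 202 203 203 202 203 282 310 315 314]
 [317 318 317 308 200 205 204 203 205 205 308 310 318 317]
 [320 320 318 311 312 312 312 311 312 312 312 312 319 320]]
```

View pics/w3.png

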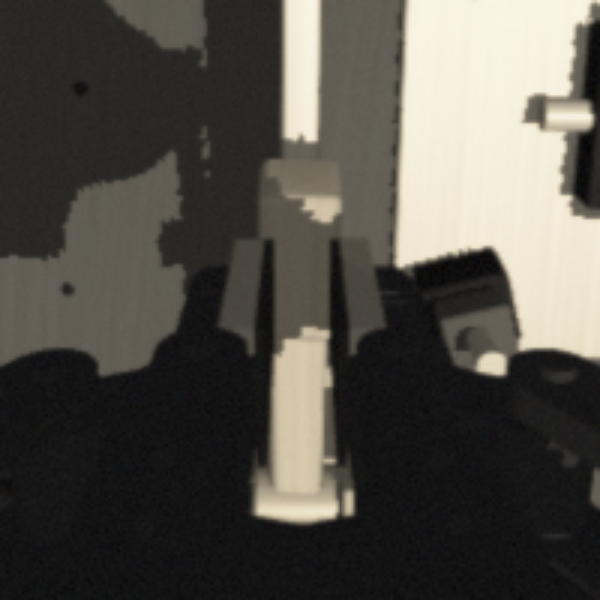

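```bash
python3 -m jog '[[0,0,0,0,0],[0,0,0,0,0],[0,0,0,0,0],[0,0,0,0,0]]'; python3 - <<'E'
from h import *
im,d=viewer.capture('scene');cv2.imwrite('pics/s2.png',cv2.resize(im[150:260,200:380],None,fx=4.4,fy=4.4,interpolation=cv2.INTER_CUBIC))
E
```

```text
time: 4.3
ee_pos: [598.1, -77.2, 198.3]
tool_rot: [[-0.131, 0.991, 0.001], [0.991, 0.131, -0.002], [-0.002, 0.001, -1.0]]
ft_force: [0.1, -0.2, -0.5]
finger_gap: -0.0
```

View pics/s2.png

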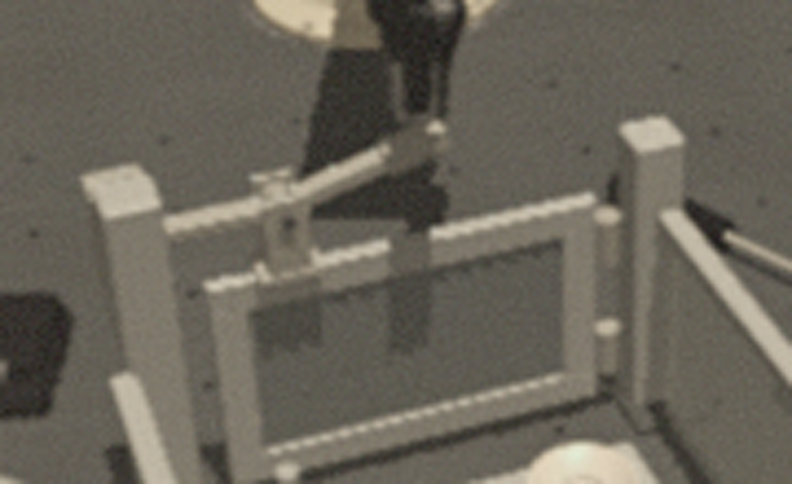

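The gap went to 0, so the fingers are shut above the block and not around it (scene crop: fingertips at ~(425,125), on top of the lever). I'll check where the tips really are compared with the reported TCP.

```bash
python3 - <<'E'
from h import *
s=state();e=np.array(s['ee_pos']);T=s['tool_rot']
for n in('wrist','scene','top'):
    c=viewer.camera_info(n);im,d=viewer.capture(n);P=cloud(d,c)
    print(n,'tcp px',project(e,c).round(1), 'grasp',project(e-T[:,2]*18.7,c).round(1))
    L=(P-e)@T
    m=(abs(L[...,1])<25)&(abs(L[...,0])<25)&(L[...,2]<15)&(L[...,2]>-120)&(d>0)
    for z in range(-110,15,6):
        k=L[m&(L[...,2]>=z)&(L[...,2]<z+6)]
        if len(k): print(z,len(k),k[:,:2].min(0).round(),k[:,:2].max(0).round())
    if n=='wrist': cv2.imwrite('pics/w4.png',cv2.resize(im[150:350,220:420],None,fx=3,fy=3))
E
```

```text
wrist tcp px [[319.5 222.6]] grasp [[319.5 233.1]]
-110 1189 [  6. -16.] [18. 17.]
-104 431 [  2. -16.] [18. 16.]
-98 1072 [ -4. -25.] [13. 25.]
-92 1273 [-10. -25.] [14. 25.]
-86 1292 [-12. -25.] [14. 25.]
-80 431 [-11. -21.] [14. 21.]
-74 425 [-11.  -6.] [12.  7.]
-68 297 [  7. -13.] [12. 14.]
-62 319 [  6. -13.] [12. 14.]
-56 282 [  6. -13.] [12. 14.]
-50 228 [  6. -13.] [11. 14.]
-44 72 [  6. -11.] [12. 12.]
-32 436 [ 3. -8.] [16.  8.]
-26 176 [-0. -8.] [18.  8.]
-20 117 [15. -8.] [19.  8.]
-14 1 [18.  6.] [18.  6.]
scene tcp px [[294. 188.]] grasp [[293.6 181.3]]
-110 21 [-18. -14.] [-7. 18.]
-104 20 [-17. -14.] [-4. 18.]
-98 7 [-15.  12.] [-7. 19.]
-92 15 [-13. -22.] [-9. 22.]
-86 11 [-13. -22.] [-11.  22.]
-80 7 [-14.  -8.] [-11.  12.]
-74 12 [-12.   1.] [ 6. 17.]
-68 25 [-11.  -3.] [11. 20.]
-62 26 [-11.  -1.] [10. 17.]
-56 24 [-12.  -4.] [11. 17.]
-50 25 [-11.  -4.] [10. 16.]
-44 14 [-12.  -4.] [ 9. 13.]
-38 9 [-8.  4.] [9. 9.]
-32 5 [ 8. -2.] [14.  2.]
-26 52 [-16.  -8.] [15. 10.]
-20 46 [-22.  -5.] [17. 11.]
-14 36 [-24.  -6.] [16. 11.]
-8 9 [-23.   3.] [-7. 11.]
top tcp px [[344.6 190.8]] grasp [[345.2 190.3]]
```

View pics/w4.png

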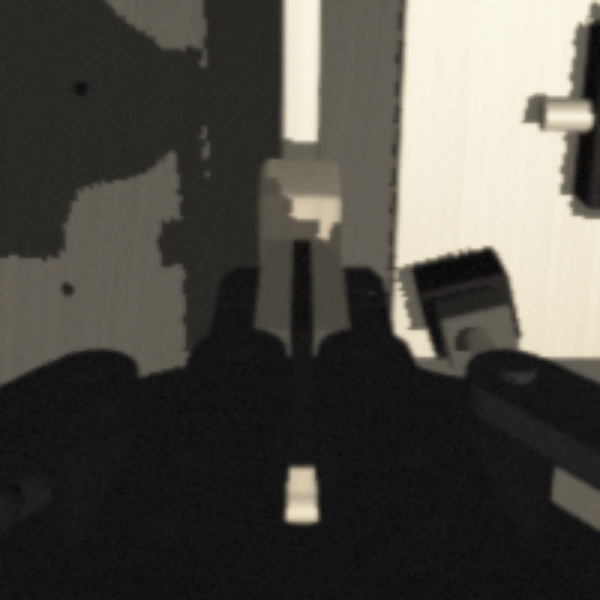

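Both cameras agree that the real fingertips sit about 39 mm behind the reported TCP, so I'll trust the images. Tip x/y alignment is good. I'll open, descend a further 38 mm around the block, then pinch.

```bash
python3 -m jog '[[0,0,0,0,4],[0,0,0,0,4],[0,0,0,0,4],[0,0,1,0,4],[0,0,2,0,4],[0,0,3,0,4],[0,0,3.8,0,4],[0,0,3.8,0,4],[0,0,3.8,0,2.5],[0,0,3.8,0,2.2]]'; python3 - <<'E'
from h import *
s=state();e=np.array(s['ee_pos']);T=s['tool_rot']
c=viewer.camera_info('wrist');im,d=viewer.capture('wrist');P=cloud(d,c);L=(P-e)@T
m=(abs(L[...,1])<25)&(abs(L[...,0])<25)&(d>0)
for z in range(-70,0,4):
    k=L[m&(L[...,2]>=z)&(L[...,2]<z+4)]
    if len(k): print(z,len(k),k[:,:2].min(0).round(),k[:,:2].max(0).round(),np.unique((k[:,1]/3).round()*3,return_counts=True))
E
```

```text
time: 5.5
ee_pos: [598.6, -77.4, 160.9]
tool_rot: [[-0.131, 0.991, 0.002], [0.991, 0.131, -0.002], [-0.002, 0.002, -1.0]]
ft_force: [0.5, -0.3, -0.8]
finger_gap: 22.1
-70 306 [-11. -24.] [15. 24.] (array([-24., -21., -18., -15., -12.,  -9.,  -6.,  -3.,  -0.,   3.,   6.,
        12.,  15.,  18.,  24.]), array([ 4,  1,  5, 28, 36, 36, 16, 13, 25, 21,  8, 61, 29, 18,  5]))
-66 1412 [-11. -24.] [17. 25.] (array([-24., -21., -18., -15., -12.,  -9.,  -6.,  -3.,  -0.,   3.,   6.,
         9.,  12.,  15.,  18.,  21.,  24.]), array([ 11,  25,  15,  24,  31,  59, 215, 222, 227, 228, 211,  10,  53,
        27,  13,  23,  18]))
-62 1203 [-18. -24.] [18. 25.] (array([-24., -21., -18., -15., -12.,  -9.,  -6.,  -3.,   0.,   3.,   6.,
         9.,  12.,  15.,  18.,  21.,  24.]), array([ 14,  21,  13,  26,  27,  74, 186, 182, 174, 177, 172,  13,  44,
        23,  14,  22,  21]))
-58 540 [-25. -24.] [19. 25.] (array([-24., -21., -18., -15., -12.,  -9.,  -6.,  -3.,   0.,   3.,   6.,
         9.,  12.,  15.,  18.,  21.,  24.]), array([10, 26, 15, 22, 25, 43, 45, 54, 53, 56, 58,  6, 45, 25, 13, 24, 20]))
-54 387 [-25. -24.] [19. 25.] (array([-24., -21., -18., -15., -12.,  -9.,  -6.,  -3.,  -0.,   3.,   6.,
        12.,  15.,  18.,  21.,  24.]), array([13, 19, 12, 21, 23, 29, 31, 39, 37, 35, 17, 35, 21, 13, 22, 20]))
-50 212 [-11. -24.] [12. 25.] (array([-24., -21., -18., -15., -12.,  -9.,  12.,  15.,  18.,  21.,  24.]), array([ 8, 23, 11, 16, 15, 32, 45, 17, 13, 18, 14]))
-46 151 [-11. -23.] [12. 24.] (array([-24., -21., -18., -15., -12.,  -9.,  12.,  15.,  18.,  21.,  24.]), array([ 2, 12,  6, 18, 19, 18, 30, 18, 10, 12,  6]))
-42 76 [ -7. -17.] [11. 18.] (array([-18., -15., -12.,  -9.,  12.,  15.,  18.]), array([ 1,  6,  6, 25, 31,  5,  2]))
-38 7 [  5. -10.] [ 9. 12.] (array([-9., 12.]), array([4, 3]))
```

```bash
python3 -m jog '[[0,-0.08,0.1,0,2.2],[0,-0.08,0.1,0,2],[0,-0.08,0.1,0,1.8],[0,-0.08,0.1,0,1.6],[0,-0.08,0.1,0,1.3],[0,-0.08,0.1,0,1],[0,-0.08,0.1,0,0.5],[0,-0.08,0.1,0,0.5]]'
```

```text
time: 6.35
ee_pos: [597.7, -77.5, 160.2]
tool_rot: [[-0.131, 0.991, 0.002], [0.991, 0.131, -0.002], [-0.002, 0.002, -1.0]]
ft_force: [-1.5, 1.5, 2.6]
finger_gap: 15.1
```

Gripped: the gap is 15.1 mm, on the block. Next I'll press down gently in small steps, with a force guard between them.

```bash
cat > g.py <<'E'
import sys; from cell import state
s=state(); f=s['ft_force']; print(s['ee_pos'].round(2),f.round(2),s['moment'].round(3),round(s['finger_gap'],2))
sys.exit(f[2]>float(sys.argv[1]) or abs(f[0])+abs(f[1])>12)
E
python3 g.py 9; python3 -m jog '[[0.03,0,0.1,0,0.5],[0.05,0,0.2,0,0.5],[0.05,0,0.2,0,0.5]]'>/dev/null; python3 g.py 9 && python3 -m jog '[[0.03,0,0.1,0,0.5],[0.03,0,0.1,0,0.5]]'>/dev/null; python3 g.py 9
```

```text
[597.74 -77.53 160.16] [-1.49  1.54  2.59] [-0.018  0.358 -0.314] 15.11
[597.8  -77.36 159.22] [-4.63  0.74  7.28] [-0.346  0.71  -0.266] 14.94
[597.8  -77.36 159.22] [-4.63  0.74  7.28] [-0.346  0.71  -0.266] 14.94False
False
False
```

```bash
cat > g.py <<'E'
import sys; from cell import state
s=state(); f=s['ft_force']; print(s['time'].round(2) if hasattr(s['time'],'round') else s['time'],s['ee_pos'].round(2),f.round(2),s['moment'].round(3),round(s['finger_gap'],2))
sys.exit(1 if (f[2]>float(sys.argv[1]) or abs(f[0])+abs(f[1])>12) else 0)
E
python3 -m jog '[[0,-0.05,0,0,1.5],[0,-0.05,0,0,1.5],[0,-0.05,0,0,1.5]]'>/dev/null; python3 g.py 8 ; python3 -m jog '[[0,0,0,0,1.55],[0,0,0,0,1.55],[0,0,0,0,1.55]]'>/dev/null; python3 g.py 8;  python3 -m jog '[[0,0,0,0,1.6],[0,0,0,0,1.6],[0,0,0,0,1.6]]'>/dev/null; python3 g.py 8
```

```text
6.95 [597.82 -77.5  159.68] [0.31 1.15 4.58] [-0.123  0.143 -0.329] 15.13
7.25 [597.8  -77.48 159.59] [0.07 0.64 3.83] [-0.123  0.275 -0.271] 16.19
7.55 [597.8  -77.42 159.32] [-0.51  0.71  1.66] [-0.017  0.058 -0.095] 15.98
```

```bash
python3 -m jog '[[0,0,0,0,1.5],[0.02,0,0.1,0,1.5],[0.05,0,0.2,0,1.5],[0.05,0,0.2,0,1.5]]'>/dev/null; python3 g.py 8 && python3 -m jog '[[0.02,0,0.1,0,1.5],[0.05,0,0.2,0,1.5],[0.05,0,0.2,0,1.5]]'>/dev/null; python3 g.py 9
```

```text
7.95 [597.76 -76.96 157.39] [-1.01  0.54  3.99] [-0.099  0.317 -0.278] 15.45
8.25 [597.68 -76.48 155.17] [-1.58 -0.48  4.2 ] [-0.173  0.173 -0.328] 15.49
```

```bash
python3 -m jog '[[0.02,0,0.1,0,1.5],[0.03,0,0.15,0,1.5],[0.03,0,0.15,0,1.5]]'>/dev/null; python3 g.py 7.5 && python3 -m jog '[[0.02,0,0.1,0,1.5],[0.03,0,0.15,0,1.5],[0.03,0,0.15,0,1.5]]'>/dev/null; python3 g.py 7.5 && python3 -m jog '[[0.02,0,0.1,0,1.5],[0.02,0,0.15,0,1.5],[0.02,0,0.15,0,1.5]]'>/dev/null; python3 g.py 7.5 && python3 -m jog '[[0.02,0,0.1,0,1.5],[0.02,0,0.15,0,1.5],[0.02,0,0.15,0,1.5]]'>/dev/null; python3 g.py 7.5
```

```text
8.55 [597.67 -76.22 153.58] [-0.6   0.49  3.35] [-0.176  0.198 -0.286] 15.43
8.85 [597.62 -75.91 151.89] [-1.06  0.27  4.02] [-0.205  0.201 -0.241] 15.32
9.15 [597.61 -75.64 150.3 ] [-0.35  0.29  3.61] [-0.196  0.244 -0.242] 15.97
9.45 [597.57 -75.44 148.67] [-0.29 -0.21  3.74] [-0.164  0.128 -0.299] 15.37
```

```bash
python3 -m jog '[[0.01,0,0.1,0,1.5],[0.01,0,0.15,0,1.5],[0.01,0,0.15,0,1.5]]'>/dev/null; python3 g.py 6.5 && python3 -m jog '[[0.01,0,0.1,0,1.5],[0.01,0,0.15,0,1.5],[0.01,0,0.15,0,1.5]]'>/dev/null; python3 g.py 6.5 && python3 -m jog '[[0.01,0,0.1,0,1.5],[0.01,0,0.15,0,1.5],[0.01,0,0.15,0,1.5]]'>/dev/null; python3 g.py 6.5 && python3 -m jog '[[0,0,0.1,0,1.5],[0,0,0.15,0,1.5],[0,0,0.15,0,1.5]]'>/dev/null; python3 g.py 6.5;  python3 - <<'E'
from h import *
c=viewer.camera_info('scene');im,d=viewer.capture('scene');cv2.imwrite('pics/s3.png',cv2.resize(im[150:260,200:380],None,fx=4.4,fy=4.4,interpolation=cv2.INTER_CUBIC))
E
```

```text
9.75 [597.55 -75.27 147.01] [-0.48  0.88  3.89] [-0.114  0.148 -0.228] 15.59
10.05 [597.52 -75.09 145.37] [-0.87  0.83  3.79] [-0.11   0.152 -0.248] 15.44
10.35 [597.54 -75.02 143.77] [-1.46 -0.41  4.61] [-0.147  0.145 -0.232] 15.67
10.65 [597.51 -74.93 142.19] [-0.14  0.77  4.79] [-0.121  0.147 -0.301] 15.88
```

View pics/s3.png

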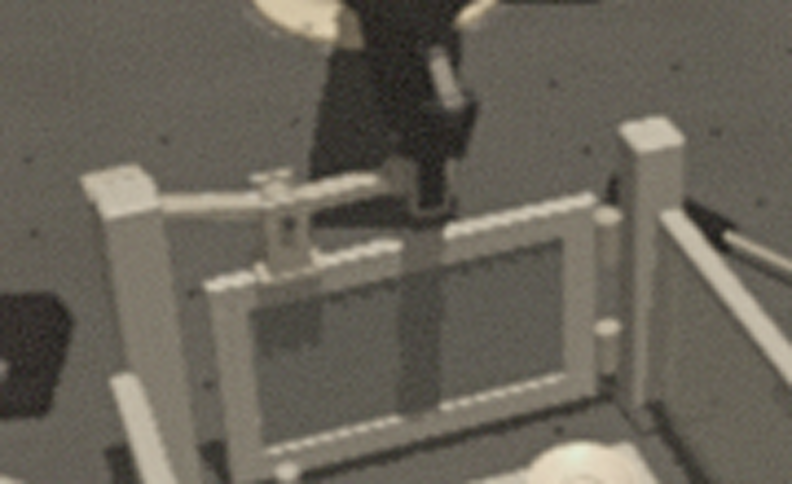

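The lever follows the hand: it now runs (310,190)–(385,180), and the bar has risen at the post. Continuing with smaller steps.

```bash
python3 -m jog '[[0,0,0.1,0,1.5],[0,0,0.15,0,1.5],[0,0,0.15,0,1.5]]'>/dev/null; python3 g.py 7 && python3 -m jog '[[0,0,0.1,0,1.5],[0,0,0.15,0,1.5],[0,0,0.15,0,1.5]]'>/dev/null; python3 g.py 7 && python3 -m jog '[[-0.01,0,0.1,0,1.5],[-0.01,0,0.15,0,1.5],[-0.01,0,0.15,0,1.5]]'>/dev/null; python3 g.py 7 && python3 -m jog '[[-0.01,0,0.1,0,1.5],[-0.01,0,0.15,0,1.5],[-0.01,0,0.15,0,1.5]]'>/dev/null; python3 g.py 7
```

```text
11.0 [597.48 -74.88 140.54] [-0.39  0.93  3.22] [-0.087  0.153 -0.288] 15.58
11.3 [597.47 -74.88 138.92] [-1.37  1.24  4.  ] [-0.103  0.142 -0.268] 15.73
11.6 [597.51 -74.91 137.8 ] [-2.18  2.87  6.62] [-0.009  0.424 -0.293] 15.47
11.9 [597.56 -74.98 137.18] [-2.97  0.94  8.02] [ 0.037  0.596 -0.276] 15.55
```

Contact with the hood starts at about z 138.2, where the force rises at 4–5 N/mm. I'll back off to the middle of the 3 mm play, z ≈ 139.7.

```bash
python3 -m jog '[[0.01,0,-0.1,0,1.5],[0.01,0,-0.2,0,1.5],[0.01,0,-0.2,0,1.5],[0.01,0,-0.2,0,1.5]]'>/dev/null; python3 g.py 8; python3 -c "
from cell import *
s=state();T=s['tool_rot'];print(T.round(4))"
```

```text
12.3 [597.45 -74.87 138.54] [ 1.44 -0.31 -0.55] [ 0.006 -0.177 -0.239] 15.72
[[-0.1308  0.9914  0.0031]
 [ 0.9914  0.1308 -0.0024]
 [-0.0028  0.0027 -1.    ]]
```

```bash
python3 -m jog '[[0,0,-0.1,0,1.5],[0,0,-0.1,0,1.5],[0,0,-0.1,0,1.5]]'>/dev/null; python3 g.py 8; python3 - <<'E'
import numpy as np
# plan: hinge, grip point now -> arc
yaw=.130;o=np.array([599.6,-94.5]);Y=np.array([-np.sin(yaw),np.cos(yaw)]);h=o+130*Y
e=np.array([597.45,-74.87]);r=e-h;print('hinge',h,'r',np.hypot(*r))
# tool axes at start
tx=np.array([-.1308,.9914]);ty=np.array([.9914,.1308])
for p in [.02,.04,.06,.09,.12,.15,.2,.25]+list(np.arange(.3,1.5,.1)):
    c,s=np.cos(-p),np.sin(-p);d=np.array([[c,-s],[s,c]])@r-r
    print(round(p,2),(d@tx/10).round(2),(d@ty/10).round(2))
E
```

```text
12.6 [597.42 -74.88 139.19] [ 1.82 -0.38 -1.75] [ 0.117 -0.347 -0.312] 15.56
hinge [582.74756146  34.40304618] r 110.25769960022774
0.02 0.0 -0.22
0.04 0.01 -0.44
0.06 0.02 -0.66
0.09 0.04 -0.99
0.12 0.08 -1.32
0.15 0.12 -1.65
0.2 0.21 -2.19
0.25 0.34 -2.73
0.3 0.48 -3.26
0.4 0.86 -4.3
0.5 1.34 -5.29
0.6 1.91 -6.23
0.7 2.57 -7.11
0.8 3.32 -7.92
0.9 4.15 -8.65
1.0 5.04 -9.29
1.1 6.0 -9.84
1.2 7.0 -10.29
1.3 8.05 -10.64
1.4 9.12 -10.89
```

```bash
python3 -m jog '[[0,-0.11,0,0.01,1.5],[0,-0.22,0,0.02,1.5],[0,-0.22,0,0.02,1.5]]'>/dev/null; python3 g.py 6.5 && python3 -m jog '[[0,-0.11,0,0.01,1.5],[0.01,-0.22,0,0.02,1.5],[0.01,-0.22,0,0.02,1.5]]'>/dev/null; python3 g.py 6.5;  python3 -c "
from cell import *
import numpy as np
s=state();T=s['tool_rot'];print(np.arctan2(T[1,1],T[0,1]))"
```

```text
12.9 [595.12 -75.11 139.22] [ 1.81 -0.54 -1.3 ] [ 0.097 -0.273 -0.262] 15.59
13.2 [592.79 -75.33 139.29] [ 2.37 -1.07 -1.09] [ 0.051 -0.352 -0.346] 16.21
0.0900307393216398
```

```bash
python3 -m jog '[[0,-0.11,0,0.01,1.5],[0.01,-0.22,0,0.02,1.5],[0.01,-0.22,0,0.02,1.5]]'>/dev/null; python3 g.py 6.5 && python3 -m jog '[[0,-0.11,0,0.01,1.5],[0.01,-0.22,0,0.02,1.5],[0.01,-0.22,0,0.02,1.5]]'>/dev/null; python3 g.py 6.5 && python3 -m jog '[[0,-0.11,0,0.01,1.5],[0.01,-0.22,0,0.02,1.5],[0.01,-0.33,0,0.03,1.5],[0.02,-0.44,0,0.04,1.5],[0.02,-0.44,0,0.04,1.5]]'>/dev/null; python3 g.py 6.5 && python3 -m jog '[[0,-0.11,0,0.01,1.5],[0.01,-0.22,0,0.02,1.5],[0.01,-0.33,0,0.03,1.5],[0.02,-0.44,0,0.04,1.5],[0.02,-0.44,0,0.04,1.5]]'>/dev/null; python3 g.py 6.5; python3 - <<'E'
from h import *
s=state();T=s['tool_rot'];print(np.arctan2(T[1,1],T[0,1]))
im,d=viewer.capture('scene');cv2.imwrite('pics/s4.png',cv2.resize(im[150:260,200:380],None,fx=4.4,fy=4.4,interpolation=cv2.INTER_CUBIC))
E
```

```text
13.5 [590.41 -75.47 139.28] [ 1.93 -1.33 -1.44] [ 0.07  -0.398 -0.32 ] 15.19
13.8 [588.09 -75.61 139.3 ] [ 3.52 -0.12 -1.95] [ 0.077 -0.412 -0.352] 15.36
14.3 [583.5  -75.66 139.3 ] [ 2.66 -1.3  -1.92] [ 0.058 -0.47  -0.375] 15.28
14.8 [578.9  -75.54 139.32] [ 3.14 -1.09 -1.23] [-0.006 -0.494 -0.385] 15.47
-0.03202152655787913
```

View pics/s4.png

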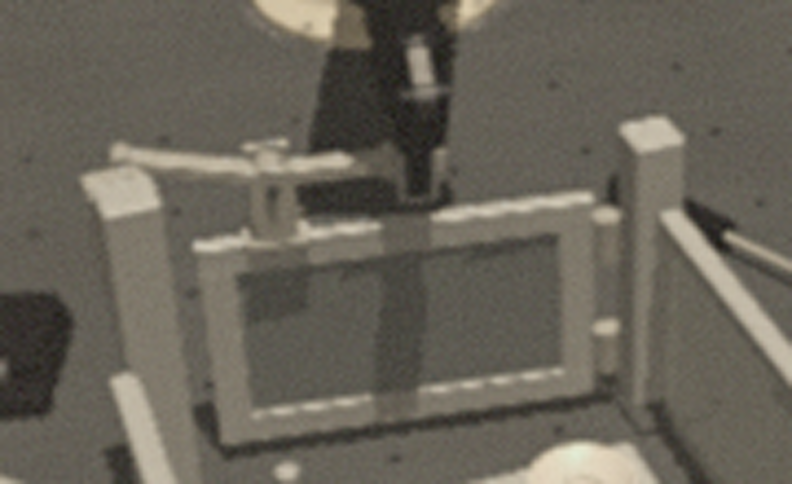

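The pin end is clear of the keeper at (118,152) and the gate is at about 0.16 rad. Now the wide swing.

```bash
python3 -m jog '[[0,-0.3,0,0.03,1.5],[0.04,-0.9,0,0.08,1.5],[0.1,-1.43,0,0.13,1.5],[0.22,-2.19,0,0.2,1.5],[0.34,-2.73,0,0.25,1.5],[0.49,-3.26,0,0.3,1.5],[0.67,-3.78,0,0.35,1.5],[0.87,-4.3,0,0.4,1.5],[0.87,-4.3,0,0.4,1.5]]'>/dev/null; python3 g.py 6.5 && python3 -m jog '[[0,-0.3,0,0.03,1.5],[0.04,-0.9,0,0.08,1.5],[0.1,-1.43,0,0.13,1.5],[0.22,-2.19,0,0.2,1.5],[0.34,-2.73,0,0.25,1.5],[0.49,-3.26,0,0.3,1.5],[0.67,-3.78,0,0.35,1.5],[0.87,-4.3,0,0.4,1.5],[0.87,-4.3,0,0.4,1.5]]'>/dev/null; python3 g.py 6.5;  python3 - <<'E'
from h import *
s=state();T=s['tool_rot'];a=np.arctan2(T[1,1],T[0,1]);r=s['ee_pos'][:2]-[582.75,34.4];print(a,'r',np.hypot(*r),'gate by pos',-1.4408-np.arctan2(r[1],r[0]),s['q'].round(2))
E
```

```text
15.75 [535.88 -64.69 139.33] [ 4.3   1.31 -1.42] [ 0.385 -0.712 -0.436] 15.61
16.65 [501.02 -38.29 139.65] [ 6.03  0.65 -0.08] [ 0.219 -0.952 -0.33 ] 15.6
-0.8318254740100225 r 109.37787987531696 gate by pos 0.9738657216067248 [-0.32  0.02  1.86 -0.    1.26  0.51]
```

```bash
python3 -m jog '[[0,-0.3,0,0.03,1.5],[0.02,-0.9,0,0.08,1.5],[0.07,-1.43,0,0.13,1.5],[0.17,-2.19,0,0.2,1.5],[0.29,-2.73,0,0.25,1.5],[0.44,-3.26,0,0.3,1.5],[0.62,-3.78,0,0.35,1.5],[0.82,-4.3,0,0.4,1.5],[1.03,-4.75,0,0.445,1.5],[1.03,-4.75,0,0.445,1.5]]'>/dev/null; python3 g.py 6.5;  python3 - <<'E'
from h import *
s=state();T=s['tool_rot'];a=np.arctan2(T[1,1],T[0,1]);r=s['ee_pos'][:2]-[582.75,34.4];print(a,'r',np.hypot(*r),'gate by pos',-1.4408-np.arctan2(r[1],r[0]),s['q'].round(2))
im,d=viewer.capture('top');cv2.imwrite('pics/t5.png',cv2.resize(im[100:300,220:480],None,fx=3,fy=3))
E
```

```text
17.65 [477.74   3.78 140.1 ] [ 6.11  0.16 -0.34] [ 0.046 -0.94  -0.249] 15.44
-1.275252821521354 r 109.38075274699993 gate by pos 1.4170982627559192 [-0.25 -0.05  1.93 -0.    1.26  1.03]
```

View pics/t5.png

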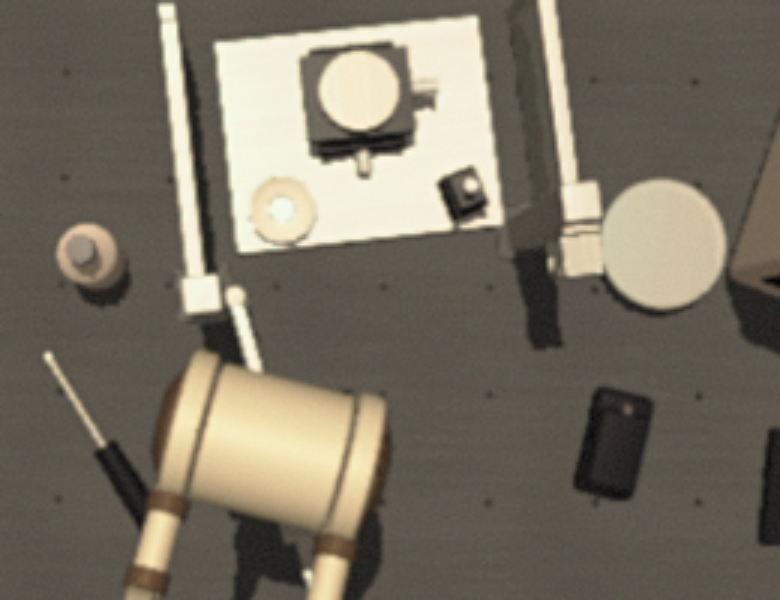

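Gate at 1.417 rad (81°) and the bystanders are unmoved: bottle (90,255), mouse (612,443), dish, positioner and box are all in place. Next I'll raise the lever back, release it and withdraw upwards.

```bash
python3 -m jog '[[0.05,0,-0.3,0,1.5],[0.05,0,-0.6,0,1.5],[0.02,0,-0.9,0,1.5],[-0.02,0,-1.2,0,1.5],[-0.08,0,-1.5,0,1.5],[-0.13,0,-1.8,0,1.5],[-0.13,0,-1.8,0,1.5]]'>/dev/null; python3 g.py 6.5; python3 -m jog '[[0,0,0,0,1.6],[0,0,0,0,1.7],[0,0,0,0,1.9],[0,0,0,0,2.2],[0,0,0,0,2.6],[0,0,0,0,3],[0,0,0,0,3.5],[0,0,0,0,3.5]]' >/dev/null; python3 g.py 6.5;python3 - <<'E'
from h import *
s=state();e=np.array(s['ee_pos']);T=s['tool_rot']
im,d=viewer.capture('wrist');cv2.imwrite('pics/w6.png',cv2.resize(im[100:400,160:480],None,fx=2,fy=2))
E
```

```text
18.4 [475.77   2.91 158.17] [-3.01 -3.15 -1.81] [-0.344  0.397 -0.163] 15.48
19.2 [475.76   2.94 158.16] [-0.07 -0.36  0.16] [-0.012  0.005  0.02 ] 34.7
```

View pics/w6.png

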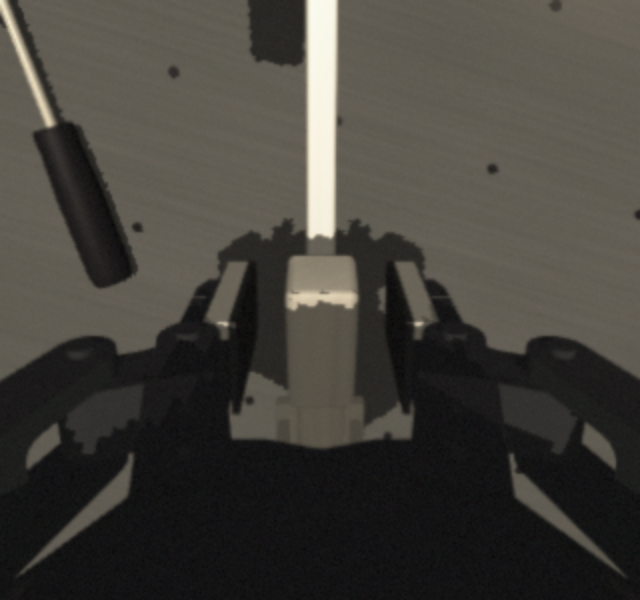

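Released: the fingers stand clear on both sides of the block (288–357) and the forces are near zero. Withdrawing straight up, then checking gate and lever from the depth data.

```bash
python3 -m jog '[[0,0,-1,0,3.5],[0,0,-2.5,0,3.5],[0,0,-5,0,3.5],[0,0,-8,0,3.5],[0,0,-12,0,3.5],[0,0,-15,0,3.5],[0,0,-15,0,3.5]]' >/dev/null; python3 g.py 6.5; python3 - <<'E'
from h import *
h=np.array([582.75,34.4])
for n in('wrist','scene'):
    c=viewer.camera_info(n);im,d=viewer.capture(n);P=cloud(d,c).reshape(-1,3)
    R=np.hypot(*(P[:,:2]-h).T)
    g=P[(P[:,2]>150)&(P[:,2]<159)&(R>30)&(R<120)&(P[:,0]<575)]
    if len(g)>20:
        l=cv2.fitLine(g[:,:2].astype(np.float32),cv2.DIST_L1,0,.01,.01).ravel();v=l[:2]*np.sign(-l[0]);print(n,len(g),'gate',-1.4408-np.arctan2(v[1],v[0]))
    u=P[:,:2]-h;dirv=np.array([np.cos(-1.4408-1.417),np.sin(-1.4408-1.417)]);al=u@dirv;ac=u@[-dirv[1],dirv[0]]
    for lo in range(90,290,12):
        k=P[(al>=lo)&(al<lo+12)&(abs(ac)<10)&(P[:,2]>185)&(P[:,2]<245)]
        if len(k)>2: print(lo,len(k),np.percentile(k[:,2],90).round(1))
    cv2.imwrite(f'pics/{n}7.png',im)
E
```

```text
19.95 [477.43   2.75 314.4 ] [ 0.03 -0.44  0.71] [-0.003  0.018  0.016] 35.63
wrist 531 gate 1.4055548
90 170 226.8
102 181 225.6
114 165 222.6
126 130 219.4
138 115 213.4
150 101 210.2
162 92 207.3
174 182 204.6
186 129 205.2
198 111 200.5
210 114 200.4
222 109 200.6
234 104 200.7
246 104 200.5
258 123 202.0
270 14 201.4
scene 87 gate 1.4115686
90 39 223.9
102 20 222.3
114 19 219.8
126 9 218.0
138 11 210.6
150 10 207.7
162 13 204.9
174 20 202.9
186 8 204.1
198 8 199.0
210 9 198.3
222 16 198.5
234 11 198.9
246 17 199.2
258 16 199.7
```

```bash
python3 -c "
from cell import order,state
print(state()['time']);print(order.sign_off())"
```

```text
20.05
the job is handed in; nothing more can be done
None
```

The gate is open at about 1.41 rad (81°) and the bar has dropped back to level. I handed the job in at 20 s.

**What I did:** I pinched the lever block and pressed it down until the hood was just felt, at about 8 N total against a baseline of about 4 N. I then backed off about 1 mm and swung the gate clear. Wrist force stayed under about 7 N through the swing. I raised the lever to near its rest position, let go and withdrew straight up.

**Last checks:**
- **Gate angle:** the wrist camera gave 1.406 rad and the scene camera 1.412 rad.
- **Bar:** its top lies flat at about 200 mm, as it did at the start, so it is fully down.
- **Robot:** nothing is touched, with forces under 1 N and the tool about 15 cm above the lever.
- **Other things:** they looked unmoved in the top view taken before I let go. I did not view them again after withdrawing, because the last picture was refused at the 12-picture limit.

**What disagreed:**
- **Fingertip position:** the real fingertips sit about 39 mm behind the reported TCP, so my first closing shut above the block without touching it. Two cameras agreed on the offset, so I corrected for it.
- **Grip:** I eased it to a 15 mm command, because a tighter pinch kept the lever from turning between the pads.

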